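Fit the large thickness ring from the drawer onto the rolling pin

ROBOT

A 6-joint arm with a two-finger parallel gripper is mounted at the origin on the work surface. World frame = base frame: x ahead of the robot, y to its left, z up, the work surface at z = 0. Lengths are in m, angles in rad, forces in N, time in s.
With the tool pointing down it reaches from about 0.35 to 0.875 m from the base axis. Payload 15.5 kg.
Tool frame: the origin (TCP) lies on the mounting face of the last link; the fingertips stand 173 mm ahead of it and the grasp point (between the pads) lies 155 mm ahead of it; z points along the fingers, y is the line along which they close (so a half turn about z gives the same grasp; the last joint's range is limited). The gripper opens to 85 mm and grips with 20 to 120 N. Pads are 22 mm wide; open, the fingers measure 114 mm over their backs; the gripper's body (76 mm by 85 mm) begins 54 mm behind the grasp point. The pads swing forward as they close: fully open they stand 13 mm farther back than shut.
Start: joints at [-1.302, 0.494, 1.345, -0, 1.302, -0.096], TCP at [0.222, -0.584, 0.405] pointing down, gripper open.
Joint ranges: [-2.91, 2.91], [-0.82, 2.16], [0.22, 2.67], [-1.22, 4.37], [0.12, 2.79], [-3.08, 3.08]. Speed limits (rad/s): [1.89, 1.89, 2.57, 3.01, 3.01, 3.01].

INTERFACE

Orientations are given as a unit quaternion [w, x, y, z].
In Python, from rig import bot gives the robot as it stands. The module is installed in compiled form; this text tells all that it offers.
- The arm moves only by the tool step_arm, never from a script. Its argument "deltas" is a list of rows, each an object of numbers: "tx", "ty", "tz": the shift along the tool's x, y, z normalised to -1 to 1, where 1 is 0.75 m; "rx", "ry", "rz": the turn, a rotation vector about the tool's x, y, z normalised to -1 to 1, where 1 is 120 degrees; "fingers": the opening, from -1 (shut) to 1 (fully open). A call has 1 to 10 rows; each row shifts and turns the commanded pose from where the row before left it, along the tool's axes as they then stand; what a row does not reach is not made up. A row lasts 1/8 s, in which the tool goes at most 62.5 mm and 10.7 degrees, less where a joint would pass 70% of its speed; a pose out of reach is approached as far as the arm can. A call with a number of a shift or a turn outside -1 to 1 is refused whole. A call with a gripper value outside its range is refused whole. The fingers move at their own pace and stop on an object; "grip_force" is the grip in N (left out, the last holds). Time passes only in rows, so rows that do not move let the fingers close. It gives the time, the measured TCP pose, the force, the opening and the grip force at its end, in the units of the state.
- bot.get_obs(): the state, without advancing time (a new reading comes with each control period).
- bot.capture(name): name is "side" or "top"; returns the picture (384x512x3 uint8, red, green, blue); there is no depth.
- bot.camera_info(name): a dict with "mtx" (3x3 intrinsics, pixels), "origin" and "rotation" of the camera in the world. Camera axes: x right, y down, z forward; pixel columns grow to the right and rows downward; lengths in m; the calibration is good to about 2 mm. A picture is of the moment at which its call begins. camera_info takes no time and is no camera call.
- bot.finish_job(): hands the job in; it is judged then, once.
The state is a dict: "time_s": time; "joint_pos": joint angles; "qd": joint speeds; "tau": joint torques, N m; "position": TCP position; "tcp_rot": TCP orientation; "ft_force": force on the tool from outside, world axes, zero at the start; "moment": the same for the moment, N m; "gripper_width": opening from 0.0 (shut) to 1.0 (fully open); "grip_force": force on a finger pad.
Only numpy, scipy, OpenCV 4.12 (cv2) and the standard library are available. Lean on these libraries where they do the work, as an engineer would, in place of code of your own. Each camera call takes 0.05 s, during which the arm holds its last target. There are 200 camera calls.

TASK

Pull the top drawer of the little drawer unit out to its stop, take the larger of the two thickness rings out of it, and slide that ring down over the spigot on top of the upright rolling pin until it rests on the pin's shoulder, guiding it on rather than dropping it. Leave the drawer out, the smaller ring in it, the bottom drawer shut, and the white and the tall glass jar standing.

Things in the scene. Friction and masses are not known exactly. Their poses are not given: they have to be found in the camera images.
- unit_front (a point): Fixed drawer unit, plywood with two grey fronts one above the other: 220 deep (x), 320 wide (y), 170 high. This point: middle of the lower edge of its front; -x axis points out of the fronts, roughly to the robot; z up. Top drawer: inner floor 95 above this point, inside 175 (x) by 278 (y); side walls reach 148, front panel 158. The unit's top covers what is still inside.
- unit_drawer0 (a joint): Travel of the top drawer along the unit's -x, in metres: 0 shut, 0.1496 at its stop. It may start a little ajar (up to 0.015). Slides with about 1 N of friction.
- unit_drawer0_handle (a point): Middle of the top drawer's steel bar handle: round bar, diameter 11, 120 long along the unit's y axis, axis 35 out from the front (29 free gap behind it), 132 above the table, 38 below the unit's top. Can be pinched from above across the bar with the fingers part open, so that the rear one fits the gap. Moves with the drawer.
- unit_drawer1 (a joint): Travel of the bottom drawer, in metres: 0 shut. To be left shut; its handle is like the upper one, 73 lower.
- big_ring: The larger thickness ring, plain grey plastic: outer diameter 62, bore 27, 14 thick, about 40 g, lying flat in the top drawer, on its left or right half. Origin: centre of its underside, z along the bore, up.
- small_ring: The smaller thickness ring, same grey plastic, bore 27 and 14 thick, but outer diameter 46; lies flat in the other half of the top drawer. Stays there. Origin: centre of its underside.
- pin: Rolling pin of light wood standing upright, fixed in a round wooden stand (diameter 110, 20 high); a ring like the large one is already on its lower end. Barrel diameter 44, from 40 to 200 above the table. Origin: centre of the stand's underside, z up.
- pin_shoulder (a point): Centre of the barrel's flat upper end (the shoulder), 200 above the table, z up. The spigot, diameter 24, rises 35 from here.
- pin_top (a point): Centre of the top of the spigot, 235 above the table. The spigot's last 6 taper from diameter 24 to 16 as a lead-in.
- jar_cream: White jar with black lid, diameter 80, 125 high, on the table between the pin and the unit. Origin: centre of its underside.
- jar_tall: Clear glass jar with black lid, diameter 84, 150 high, on the table to the left. Origin: centre of its underside.

How it is judged:
By the outcome, as a careful person would: the job done as asked, in the order asked, and still so for the second after the job is handed in, with the robot touching nothing.
It also fails if it takes over 58 s, if anything falls off the work surface, if the arm or the gripper's body presses on something with over 40 N, if the wrist force passes 120 N, or if a joint passes its speed limit or range.

## Working session

There is one attempt and no reset: what is moved stays moved. The work goes in short steps, Python scripts to look and compute and a tool call to move; the robot and the scene stay as the last step left them, time stands still between calls to the robot, and variables do not carry over. Pictures are saved under pics/ and viewed, at most 10 in all, crops included, and the job is handed in when it is done.

Besides the shell and the picture viewer there is one more tool, called as name(argument=value, ...) on one line, values as JSON. step_arm: Moves the arm, as the interface text tells. Its arguments: {"type":"object","properties":{"deltas":{"type":"array"},"grip_force":{"type":"number"}},"required":["deltas"]}

```bash
mkdir -p pics; python3 - <<'E'
from rig import bot
import cv2,numpy as np
for n in("side","top"):
    im=bot.capture(n);cv2.imwrite(f"pics/{n}0.png",im[...,::-1]);np.set_printoptions(suppress=True,precision=4)
    c=bot.camera_info(n);print(n,c)
print(bot.get_obs())
E
```

```text
side {'mtx': array([[374.1925,   0.    , 259.4754],
       [  0.    , 374.1925, 192.9225],
       [  0.    ,   0.    ,   1.    ]]), 'origin': array([-0.0179,  0.5504,  0.9084]), 'rotation': array([ 0.1719, -0.419 ,  0.8178, -0.355 ])}
top {'mtx': array([[388.396 ,   0.    , 252.86  ],
       [  0.    , 388.396 , 189.6642],
       [  0.    ,   0.    ,   1.    ]]), 'origin': array([0.4352, 0.0422, 1.4343]), 'rotation': array([-0.0524,  0.7102, -0.7004,  0.0479])}
{'time_s': 0.1, 'joint_pos': array([-1.3025,  0.4941,  1.3461,  0.    ,  1.3025, -0.0955]), 'qd': array([ 0.0003, -0.0012, -0.001 ,  0.0006,  0.0007, -0.0008]), 'tau': array([  0.0041, -88.3589, -38.4562,  -0.    ,   0.0052,  -0.0001]), 'position': array([ 0.2223, -0.584 ,  0.4042]), 'tcp_rot': array([-0.0006,  0.9835,  0.1809, -0.    ]), 'ft_force': array([-0.3036,  0.5823, -0.7607]), 'moment': array([-0.0186, -0.0409,  0.0163]), 'grip_force': 0.0, 'gripper_width': 0.9992372214469973}
```

View pics/side0.png

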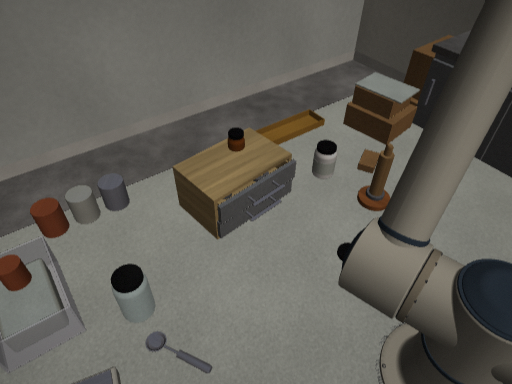

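View pics/top0.png

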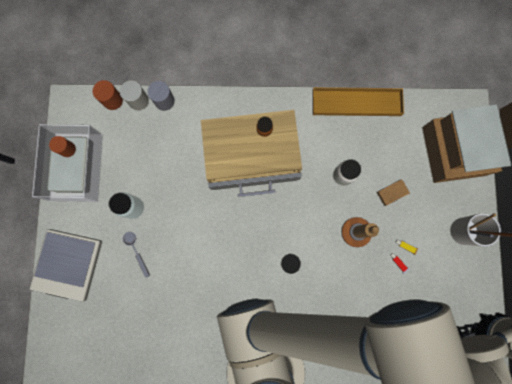

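Side: drawer unit with fronts near (255,195), handles at about (265,185) and (265,205), pin with its spigot near (388,147), white jar (325,158), tall jar (133,292). Top: unit around (252,148), handle near (257,188), pin top near (372,230). I'll enlarge both for details.

```bash
python3 - <<'E'
import cv2,numpy as np
s=cv2.imread("pics/side0.png");t=cv2.imread("pics/top0.png")
def c(im,x,y,w,h,k):return cv2.resize(im[y:y+h,x:x+w],None,fx=k,fy=k,interpolation=cv2.INTER_CUBIC)
a=c(s,200,150,100,75,4);b=c(t,200,100,100,75*1,4)
b=c(t,200,140,110,75,4)[:, :400];d=c(s,340,135,100,75,4);e=c(t,330,200,100,75,4)
cv2.imwrite("pics/c1.png",np.vstack([np.hstack([a,b]),np.hstack([d,e])]))
E
```

```text
(no output)
```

View pics/c1.png

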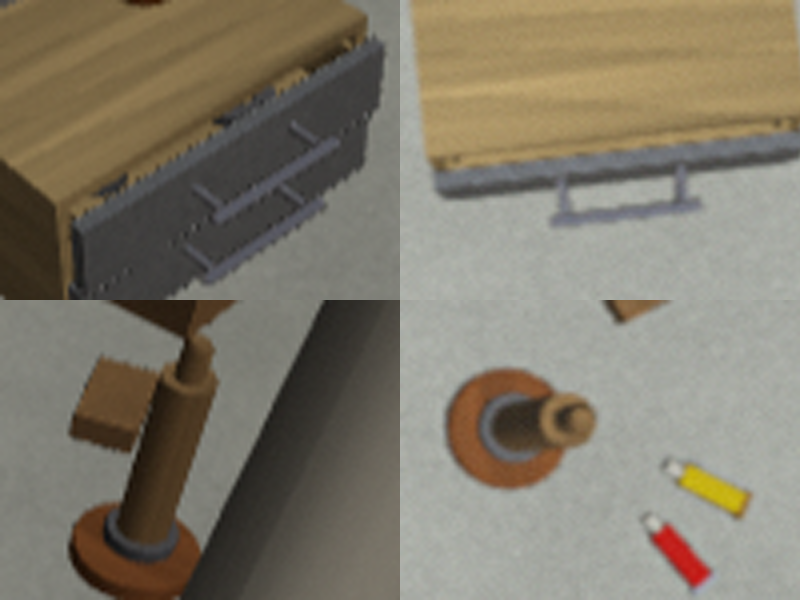

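Crop: the upper handle's bar ends are at side about (254,204)–(284.5,186) and top (238,195.5)–(275.5,191). The drawer is slightly ajar. Spigot top is at side (389.5,143.5), top view (373,229.5). Now triangulating.

```bash
cat > h.py <<'E'
import cv2,numpy as np
from scipy.spatial.transform import Rotation as R
from rig import bot
np.set_printoptions(suppress=True,precision=4)
def cam(n):
    c=bot.camera_info(n);return c["mtx"],c["origin"],R.from_quat(c["rotation"],scalar_first=True).as_matrix()
def ray(n,p):
    K,o,M=cam(n);d=M@np.linalg.solve(K,[p[0],p[1],1]);return o,d/np.linalg.norm(d)
def plane(n,p,z):
    o,d=ray(n,p);return o+d*(z-o[2])/d[2]
def tri(ps,pt):
    (a,u),(b,v)=ray("side",ps),ray("top",pt)
    s=np.linalg.lstsq(np.c_[u,-v],b-a,rcond=None)[0];p,q=a+s[0]*u,b+s[1]*v
    return (p+q)/2,np.linalg.norm(p-q)
def proj(n,P):
    K,o,M=cam(n);q=K@(M.T@(np.asarray(P)-o));return q[:2]/q[2]
E
python3 - <<'E'
from h import *
f=lambda X,Y,x,y:((X+.5)/4-.5+x,(Y+.5)/4-.5+y)
S=lambda X,Y:f(X,Y,200,150);T=lambda X,Y:f(X-400,Y,200,140)
S2=lambda X,Y:f(X,Y-300,340,135);T2=lambda X,Y:f(X-400,Y-300,330,200)
L=tri(S(218,216),T(556,221));Rr=tri(S(336,146),T(698,205))
print("handleL",L,"R",Rr,"len",np.linalg.norm(L[0]-Rr[0]),"mid",(L[0]+Rr[0])/2)
d=L[0]-Rr[0];print("yaw",np.arctan2(-d[0],d[1]))
print("lower",plane("side",S(212,274),.059),plane("side",S(322,204),.059))
print("spig",tri(S2(200,338),T2(577,417)));print("should",tri(S2(190,378),T2(567,419)))
# stand ellipse
im=cv2.cvtColor(cv2.imread("pics/top0.png"),cv2.COLOR_BGR2HSV)
m=((im[...,0]<14)&(im[...,1]>130)&(im[...,2]>60)).astype(np.uint8);m[:,:335]=0;m[:,400:]=0;m[:205]=0;m[260:]=0
c=max(cv2.findContours(m,0,1)[0],key=cv2.contourArea);h=cv2.convexHull(c);h=h[h[:,0,0]<368]
e=cv2.fitEllipse(h);print("stand",e,plane("top",e[0],.02))
t=cv2.imread("pics/top0.png")
for n,p,z in(("top",(349,170),.125),("side",(327,148),.125),("top",(121,203),.15),("side",(128,277),.15),("top",(265,126),.22)):print(n,plane(n,p,z))
# unit top front corners & brown jar
for p in((207,180),(300,172),(202,121),(295,112)):print("unit",plane("top",p,.17))
E
```

```text
handleL (array([0.6027, 0.0999, 0.1363]), np.float64(0.0013312363183105367)) R (array([ 0.6177, -0.0208,  0.1307]), np.float64(0.001488537151680704)) len 0.12184258061056671 mid [0.6102 0.0396 0.1335]
yaw 0.12372679384012827
lower [0.617  0.0956 0.059 ] [ 0.6281 -0.0212  0.059 ]
spig (array([ 0.4891, -0.3207,  0.2414]), np.float64(0.001377698381951543))
should (array([ 0.4893, -0.3248,  0.2014]), np.float64(0.001196815293072887))
stand ((356.3733825683594, 231.81265258789062), (27.97093391418457, 29.177038192749023), 122.77337646484375) [ 0.4883 -0.324   0.02  ]
top [ 0.6947 -0.2765  0.125 ]
side [ 0.6883 -0.2736  0.125 ]
top [0.5679 0.4901 0.15  ]
side [0.5653 0.494  0.15  ]
top [0.8171 0.0148 0.22  ]
unit [0.646  0.2034 0.17  ]
unit [ 0.6769 -0.1036  0.17  ]
unit [0.8477 0.2265 0.17  ]
unit [ 0.8831 -0.0873  0.17  ]
```

step_arm(deltas=[{"rz": -0.078, "tz": -0.02, "fingers": -0.3}, {"rz": -0.078, "tz": -0.02, "fingers": -0.3}, {"rz": -0.078, "tz": -0.02, "fingers": -0.3}, {"rz": -0.078, "tz": -0.02, "fingers": -0.3}, {"rz": -0.078, "tz": -0.02, "fingers": -0.3}, {"rz": -0.078, "tz": -0.02, "fingers": -0.3}, {"rz": -0.078, "tz": -0.02, "fingers": -0.3}, {"rz": -0.078, "tz": -0.02, "fingers": -0.3}])

```text
invalid input at $.deltas[0]: expected keys tx, ty, tz, rx, ry, rz, fingers
```

step_arm(deltas=[{"tx": 0.05, "ty": 0.04}, {"tx": 0.05, "ty": 0.04}, {"tx": 0.05, "ty": 0.04}, {"tx": 0.05, "ty": 0.04}, {"tx": 0.05, "ty": 0.04}, {"tx": 0.05, "ty": 0.04}, {"tx": 0.05, "ty": 0.04}, {"tx": 0.05, "ty": 0.04}, {"tx": 0.05, "ty": 0.04}, {"tx": 0.05, "ty": 0.04}])

```text
invalid input at $.deltas[0]: expected keys tx, ty, tz, rx, ry, rz, fingers
```

```bash
cat >> h.py <<'E'
def go(target,phi):
    """tool-frame units to bring grasp point (155 ahead) to target with tool-x heading phi"""
    o=bot.get_obs();M=R.from_quat(o["tcp_rot"],scalar_first=True).as_matrix()
    g=o["position"]+.155*M[:,2];d=M.T@(np.asarray(target)-g)
    h=np.arctan2(M[1,0],M[0,0]);dr=(h-phi+np.pi)%(2*np.pi)-np.pi
    print("t",o["time_s"],"grasp",g,"heading",h,"tilt",M[:,2],"w",o["gripper_width"]*85,"F",o["ft_force"],"gf",o["grip_force"],"q",o["joint_pos"])
    print("units t",d/.75,"rz",np.degrees(dr)/120)
E
python3 -c "
from h import *
go([.6102,.0396,.20],1.676)"
```

```text
t 0.1 grasp [ 0.2223 -0.5838  0.2492] heading 0.3637550729209193 tilt [-0.0003  0.0011 -1.    ] w 84.93516382299477 F [-0.3036  0.5823 -0.7607] gf 0.0 q [-1.3025  0.4941  1.3461  0.      1.3025 -0.0955]
units t [ 0.7791 -0.5927  0.0663] rz -0.6265508000756983
```

All keys are needed in each row.

step_arm(deltas=[{"tx": 0, "ty": 0, "tz": -0.02, "rx": 0, "ry": 0, "rz": -0.078, "fingers": -0.3}, {"tx": 0, "ty": 0, "tz": -0.02, "rx": 0, "ry": 0, "rz": -0.078, "fingers": -0.3}, {"tx": 0, "ty": 0, "tz": -0.02, "rx": 0, "ry": 0, "rz": -0.078, "fingers": -0.3}, {"tx": 0, "ty": 0, "tz": -0.02, "rx": 0, "ry": 0, "rz": -0.078, "fingers": -0.3}, {"tx": 0, "ty": 0, "tz": -0.02, "rx": 0, "ry": 0, "rz": -0.078, "fingers": -0.3}, {"tx": 0, "ty": 0, "tz": -0.02, "rx": 0, "ry": 0, "rz": -0.078, "fingers": -0.3}, {"tx": 0, "ty": 0, "tz": -0.02, "rx": 0, "ry": 0, "rz": -0.078, "fingers": -0.3}, {"tx": 0, "ty": 0, "tz": 0, "rx": 0, "ry": 0, "rz": -0.078, "fingers": -0.3}])

```text
time_s: 1.1
position: [0.2224, -0.5842, 0.5106]
tcp_rot: [0.001, 0.669, 0.743, -0.0]
ft_force: [0.2, 0.2, 0.4]
gripper_width: 0.348
grip_force: 0.0
```

step_arm(deltas=[{"tx": 0.06, "ty": 0.05, "tz": 0, "rx": 0, "ry": 0, "rz": 0, "fingers": -0.3}, {"tx": 0.06, "ty": 0.05, "tz": 0, "rx": 0, "ry": 0, "rz": 0, "fingers": -0.3}, {"tx": 0.06, "ty": 0.05, "tz": 0, "rx": 0, "ry": 0, "rz": 0, "fingers": -0.3}, {"tx": 0.06, "ty": 0.05, "tz": 0, "rx": 0, "ry": 0, "rz": 0, "fingers": -0.3}, {"tx": 0.06, "ty": 0.05, "tz": 0, "rx": 0, "ry": 0, "rz": 0, "fingers": -0.3}, {"tx": 0.06, "ty": 0.05, "tz": 0, "rx": 0, "ry": 0, "rz": 0, "fingers": -0.3}, {"tx": 0.06, "ty": 0.05, "tz": 0, "rx": 0, "ry": 0, "rz": 0, "fingers": -0.3}, {"tx": 0.06, "ty": 0.05, "tz": 0, "rx": 0, "ry": 0, "rz": 0, "fingers": -0.3}, {"tx": 0.06, "ty": 0.05, "tz": 0, "rx": 0, "ry": 0, "rz": 0, "fingers": -0.3}, {"tx": 0.06, "ty": 0.05, "tz": 0, "rx": 0, "ry": 0, "rz": 0, "fingers": -0.3}])

```text
time_s: 2.35
position: [0.5514, -0.0971, 0.5095]
tcp_rot: [-0.0, 0.671, 0.742, -0.0]
ft_force: [0.6, -0.8, 0.3]
gripper_width: 0.346
grip_force: 0.0
```

```bash
python3 -c "
from h import *
go([.6102,.0396,.20],1.676)"
```

```text
t 2.35 grasp [ 0.5514 -0.0971  0.3545] heading 1.6708011075108562 tilt [-0.0003  0.     -1.    ] w 29.4013518148288 F [ 0.6037 -0.8358  0.2888] gf 0.0 q [-0.2809  0.3148  1.3478 -0.0001  1.4793 -0.3809]
units t [0.1735 0.0963 0.206 ] rz -0.0024822883147517663
```

step_arm(deltas=[{"tx": 0.058, "ty": 0.032, "tz": 0.03, "rx": 0, "ry": 0, "rz": 0, "fingers": -0.3}, {"tx": 0.058, "ty": 0.032, "tz": 0.03, "rx": 0, "ry": 0, "rz": 0, "fingers": -0.3}, {"tx": 0.058, "ty": 0.032, "tz": 0.03, "rx": 0, "ry": 0, "rz": 0, "fingers": -0.3}, {"tx": 0, "ty": 0, "tz": 0.04, "rx": 0, "ry": 0, "rz": 0, "fingers": -0.3}, {"tx": 0, "ty": 0, "tz": 0.04, "rx": 0, "ry": 0, "rz": 0, "fingers": -0.3}, {"tx": 0, "ty": 0, "tz": 0.036, "rx": 0, "ry": 0, "rz": 0, "fingers": -0.3}, {"tx": 0, "ty": 0, "tz": 0, "rx": 0, "ry": 0, "rz": 0, "fingers": -0.3}])

```text
time_s: 3.22
position: [0.6087, 0.0381, 0.3533]
tcp_rot: [-0.002, 0.671, 0.742, -0.001]
ft_force: [-0.4, -0.2, 0.1]
gripper_width: 0.35
grip_force: 0.0
```

```bash
python3 - <<'E'
from h import *
go([.6102,.0396,.133],1.676)
def c(im,x,y,w,h,k):return cv2.resize(im[y:y+h,x:x+w,::-1],None,fx=k,fy=k,interpolation=cv2.INTER_CUBIC)
s=bot.capture("side");t=bot.capture("top")
cv2.imwrite("pics/c2.png",np.hstack([c(s,200,120,100,100,4),c(t,200,130,100,100,4)]))
E
```

```text
t 3.225 grasp [0.608  0.0382 0.1983] heading 1.67074795262712 tilt [-0.0042  0.0002 -1.    ] w 29.77121379899633 F [-0.3942 -0.2051  0.0593] gf 0.0 q [-0.0353  0.525   1.4444  0.      1.1765 -0.1353]
units t [0.0016 0.0034 0.0871] rz -0.002507667902239905
```

View pics/c2.png

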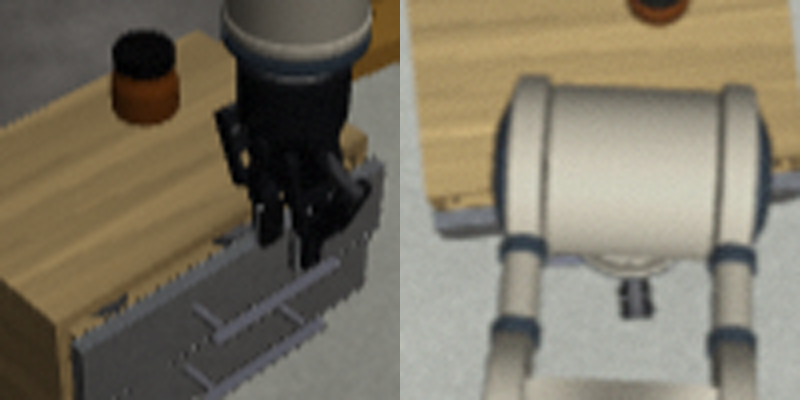

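The picture shows the two fingertips above the bar (side crop 268,240 and 305,262), with the bar below between them. Descending and pinching.

step_arm(deltas=[{"tx": 0.001, "ty": 0.002, "tz": 0.03, "rx": 0, "ry": 0, "rz": 0, "fingers": -0.3}, {"tx": 0, "ty": 0, "tz": 0.03, "rx": 0, "ry": 0, "rz": 0, "fingers": -0.3}, {"tx": 0, "ty": 0, "tz": 0.026, "rx": 0, "ry": 0, "rz": 0, "fingers": -0.3}, {"tx": 0, "ty": 0, "tz": 0, "rx": 0, "ry": 0, "rz": 0, "fingers": -0.3}])

```text
time_s: 3.82
position: [0.6108, 0.0389, 0.2909]
tcp_rot: [-0.0, 0.671, 0.742, -0.0]
ft_force: [-0.3, -0.1, 1.0]
gripper_width: 0.349
grip_force: 0.0
```

step_arm(deltas=[{"tx": 0, "ty": 0, "tz": 0, "rx": 0, "ry": 0, "rz": 0, "fingers": -1}, {"tx": 0, "ty": 0, "tz": 0, "rx": 0, "ry": 0, "rz": 0, "fingers": -1}, {"tx": 0, "ty": 0, "tz": 0, "rx": 0, "ry": 0, "rz": 0, "fingers": -1}, {"tx": 0, "ty": 0, "tz": 0, "rx": 0, "ry": 0, "rz": 0, "fingers": -1}], grip_force=30)

```text
time_s: 4.32
position: [0.6112, 0.039, 0.2922]
tcp_rot: [0.001, 0.671, 0.742, 0.001]
ft_force: [-1.1, 0.3, 7.2]
gripper_width: 0.116
grip_force: 29.6
```

step_arm(deltas=[{"tx": 0, "ty": -0.02, "tz": 0, "rx": 0, "ry": 0, "rz": 0, "fingers": -1}, {"tx": 0, "ty": -0.02, "tz": 0, "rx": 0, "ry": 0, "rz": 0, "fingers": -1}, {"tx": 0, "ty": -0.02, "tz": 0, "rx": 0, "ry": 0, "rz": 0, "fingers": -1}, {"tx": 0, "ty": -0.02, "tz": 0, "rx": 0, "ry": 0, "rz": 0, "fingers": -1}, {"tx": 0, "ty": -0.02, "tz": 0, "rx": 0, "ry": 0, "rz": 0, "fingers": -1}, {"tx": 0, "ty": -0.02, "tz": 0, "rx": 0, "ry": 0, "rz": 0, "fingers": -1}, {"tx": 0, "ty": -0.02, "tz": 0, "rx": 0, "ry": 0, "rz": 0, "fingers": -1}, {"tx": 0, "ty": -0.02, "tz": 0, "rx": 0, "ry": 0, "rz": 0, "fingers": -1}, {"tx": 0, "ty": -0.01, "tz": 0, "rx": 0, "ry": 0, "rz": 0, "fingers": -1}])

```text
time_s: 5.45
position: [0.4849, 0.0241, 0.2923]
tcp_rot: [0.004, 0.671, 0.742, 0.0]
ft_force: [6.6, -36.7, 3.8]
gripper_width: 0.111
grip_force: 29.6
```

step_arm(deltas=[{"tx": -0.0035, "ty": 0, "tz": 0, "rx": 0, "ry": 0, "rz": -0.009, "fingers": -1}, {"tx": 0, "ty": -0.004, "tz": 0, "rx": 0, "ry": 0, "rz": 0, "fingers": -1}, {"tx": 0, "ty": -0.004, "tz": 0, "rx": 0, "ry": 0, "rz": 0, "fingers": -1}, {"tx": 0, "ty": 0, "tz": 0, "rx": 0, "ry": 0, "rz": 0, "fingers": -1}])

```text
time_s: 5.95
position: [0.4789, 0.0224, 0.2922]
tcp_rot: [0.002, 0.664, 0.748, 0.001]
ft_force: [-0.1, -8.6, 11.0]
gripper_width: 0.116
grip_force: 29.5
```

step_arm(deltas=[{"tx": -0.001, "ty": -0.004, "tz": 0, "rx": 0, "ry": 0, "rz": 0, "fingers": -1}, {"tx": 0, "ty": -0.003, "tz": 0, "rx": 0, "ry": 0, "rz": 0, "fingers": -1}, {"tx": 0, "ty": 0, "tz": 0, "rx": 0, "ry": 0, "rz": 0, "fingers": -1}])

```text
time_s: 6.32
position: [0.4737, 0.0214, 0.2921]
tcp_rot: [0.001, 0.664, 0.748, 0.001]
ft_force: [-0.8, -1.4, 14.2]
gripper_width: 0.12
grip_force: 29.7
```

step_arm(deltas=[{"tx": 0, "ty": -0.003, "tz": 0, "rx": 0, "ry": 0, "rz": 0, "fingers": -1}, {"tx": 0, "ty": -0.003, "tz": 0, "rx": 0, "ry": 0, "rz": 0, "fingers": -1}, {"tx": 0, "ty": 0, "tz": 0, "rx": 0, "ry": 0, "rz": 0, "fingers": -1}])

```text
time_s: 6.7
position: [0.4721, 0.0212, 0.2924]
tcp_rot: [0.004, 0.664, 0.748, 0.004]
ft_force: [23.5, 7.5, -10.0]
gripper_width: 0.113
grip_force: 29.5
```

step_arm(deltas=[{"tx": 0, "ty": 0.003, "tz": 0, "rx": 0, "ry": 0, "rz": 0, "fingers": -0.3}, {"tx": 0, "ty": 0, "tz": 0, "rx": 0, "ry": 0, "rz": 0, "fingers": -0.3}, {"tx": 0, "ty": 0, "tz": -0.03, "rx": 0, "ry": 0, "rz": 0, "fingers": -0.3}, {"tx": 0, "ty": 0, "tz": -0.08, "rx": 0, "ry": 0, "rz": 0, "fingers": -0.3}, {"tx": 0, "ty": 0, "tz": -0.08, "rx": 0, "ry": 0, "rz": 0, "fingers": 1}, {"tx": -0.06, "ty": 0, "tz": 0, "rx": 0, "ry": 0, "rz": 0, "fingers": 1}, {"tx": -0.06, "ty": 0, "tz": 0, "rx": 0, "ry": 0, "rz": 0, "fingers": 1}, {"tx": -0.06, "ty": 0, "tz": 0, "rx": 0, "ry": 0, "rz": 0, "fingers": 1}, {"tx": -0.06, "ty": 0, "tz": 0, "rx": 0, "ry": 0, "rz": 0, "fingers": 1}, {"tx": -0.06, "ty": 0, "tz": 0, "rx": 0, "ry": 0, "rz": 0, "fingers": 1}])

```text
time_s: 7.95
position: [0.497, -0.2035, 0.4333]
tcp_rot: [-0.0, 0.664, 0.748, -0.0]
ft_force: [1.3, -0.2, -0.4]
gripper_width: 1.001
grip_force: 0.0
```

step_arm(deltas=[{"tx": -0.06, "ty": 0, "tz": 0, "rx": 0, "ry": 0, "rz": 0, "fingers": 1}, {"tx": -0.06, "ty": 0, "tz": 0, "rx": 0, "ry": 0, "rz": 0, "fingers": 1}, {"tx": -0.06, "ty": -0.02, "tz": 0, "rx": 0, "ry": 0, "rz": 0, "fingers": 1}, {"tx": -0.06, "ty": -0.02, "tz": 0, "rx": 0, "ry": 0, "rz": 0, "fingers": 1}])

```text
time_s: 8.45
position: [0.4883, -0.3857, 0.4332]
tcp_rot: [-0.0, 0.664, 0.748, 0.0]
ft_force: [1.5, 0.3, 0.5]
gripper_width: 0.999
grip_force: 0.0
```

```bash
python3 - <<'E'
from h import *
def c(im,x,y,w,h,k):return cv2.resize(im[y:y+h,x:x+w,::-1],None,fx=k,fy=k,interpolation=cv2.INTER_CUBIC)
s=bot.capture("side");t=bot.capture("top")
cv2.imwrite("pics/s3.png",s[...,::-1]);cv2.imwrite("pics/t3.png",t[...,::-1])
cv2.imwrite("pics/c3.png",np.hstack([c(s,190,140,100,150,4),c(t,195,120,100,150,4)]))
go([.5,0,.2],1.69)
E
```

```text
t 8.55 grasp [ 0.4875 -0.3882  0.2779] heading 1.6861758364657544 tilt [-0.0006 -0.0009 -1.    ] w 84.94158752873109 F [0.4692 0.4703 0.3755] gf 0.0 q [-0.7678  0.4668  1.3121 -0.001   1.3625 -0.883 ]
units t [0.5124 0.0762 0.1034] rz -0.0018259035890008453
```

View pics/c3.png

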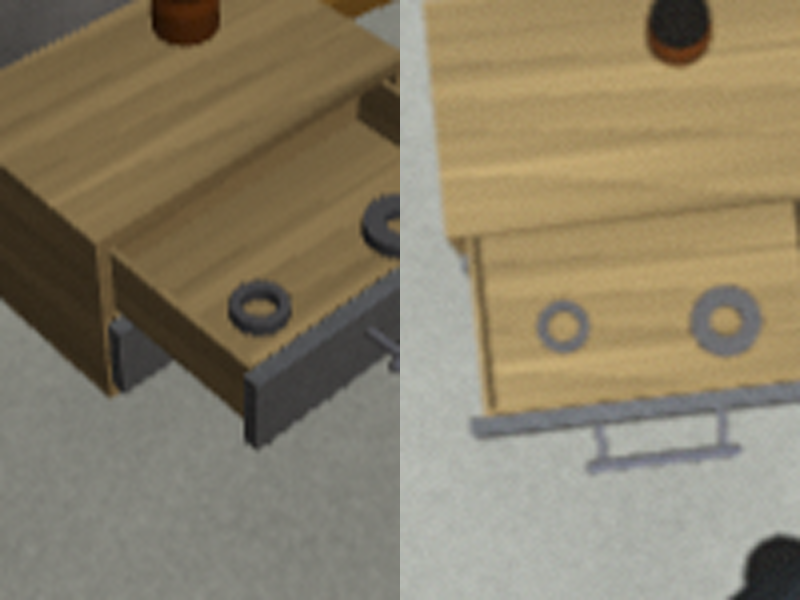

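The drawer is out with both rings inside: small on the left (top px ≈ (235,201)), big on the right (top ≈ (276,200), side ≈ (288,196)). Fitting the rings in both views.

```bash
python3 - <<'E'
from h import *
S=cv2.imread("pics/s3.png");T=cv2.imread("pics/t3.png")
def fit(im,x,y,r,thr):
    f=im.astype(int);w=f[...,2]-f[...,0]   # red-blue: wood positive, grey ~0
    m=(w<thr).astype(np.uint8);q=np.zeros_like(m);cv2.circle(q,(x,y),r,1,-1);m&=q
    c=max(cv2.findContours(m,0,1)[0],key=cv2.contourArea);return cv2.fitEllipse(c),cv2.contourArea(c)
for thr in(15,22):
    print(thr,"topbig",fit(T,276,200,12,thr),"topsmall",fit(T,235,201,10,thr),"sidebig",fit(S,290,196,13,thr))
    bt=fit(T,276,200,12,thr)[0][0];bs=fit(S,290,196,13,thr)[0][0]
    print("tri",tri(bs,bt),plane("top",bt,.109),plane("side",bs,.102),"small",plane("top",fit(T,235,201,10,thr)[0][0],.109))
def c(im,x,y,w,h,k):return cv2.resize(im[y:y+h,x:x+w],None,fx=k,fy=k,interpolation=cv2.INTER_NEAREST)
cv2.imwrite("pics/c4.png",np.hstack([c(S,265,170,50,50,8),c(T,250,175,50,50,8)]))
# drawer right inner wall & front in top view
for p in((275-0,232),):print(plane("top",p,.132))
E
```

```text
15 topbig (((276.06304931640625, 199.78123474121094), (15.928529739379883, 16.03057098388672), 33.75117874145508), 198.5) topsmall (((235.44935607910156, 201.3762969970703), (11.139101028442383, 11.353954315185547), 151.5233917236328), 98.0) sidebig (((291.1172180175781, 198.0840301513672), (17.468944549560547, 21.973310470581055), 130.8662109375), 277.5)
tri (array([ 0.5907, -0.0302,  0.0958]), np.float64(0.003850705086403412)) [ 0.5905 -0.0282  0.109 ] [ 0.5846 -0.027   0.102 ] small [0.5831 0.1111 0.109 ]
22 topbig (((276.0421142578125, 199.8450927734375), (15.987016677856445, 16.482254028320312), 43.611602783203125), 205.0) topsmall (((235.37522888183594, 201.13880920410156), (11.377111434936523, 11.903726577758789), 166.0389862060547), 104.5) sidebig (((291.0638427734375, 198.04396057128906), (17.8195858001709, 21.882734298706055), 130.83071899414062), 285.5)
tri (array([ 0.5905, -0.03  ,  0.0961]), np.float64(0.0035533955230793806)) [ 0.5903 -0.0281  0.109 ] [ 0.5848 -0.027   0.102 ] small [0.5839 0.1114 0.109 ]
[ 0.4797 -0.0241  0.132 ]
```

View pics/c4.png

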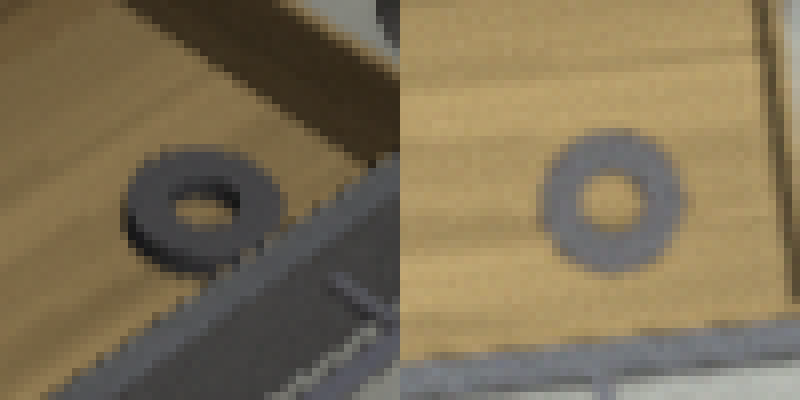

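step_arm(deltas=[{"tx": 0, "ty": 0, "tz": -0.005, "rx": 0, "ry": 0, "rz": 0.0832, "fingers": 1}, {"tx": 0, "ty": 0, "tz": -0.005, "rx": 0, "ry": 0, "rz": 0.0832, "fingers": 1}, {"tx": 0, "ty": 0, "tz": -0.005, "rx": 0, "ry": 0, "rz": 0.0832, "fingers": 1}, {"tx": 0, "ty": 0, "tz": -0.005, "rx": 0, "ry": 0, "rz": 0.0832, "fingers": 1}, {"tx": 0, "ty": 0, "tz": -0.005, "rx": 0, "ry": 0, "rz": 0.0832, "fingers": 1}, {"tx": 0, "ty": 0, "tz": -0.005, "rx": 0, "ry": 0, "rz": 0.0832, "fingers": 1}, {"tx": 0, "ty": 0, "tz": -0.005, "rx": 0, "ry": 0, "rz": 0.0832, "fingers": 1}, {"tx": 0, "ty": 0, "tz": -0.005, "rx": 0, "ry": 0, "rz": 0.0832, "fingers": 1}, {"tx": 0, "ty": 0, "tz": -0.005, "rx": 0, "ry": 0, "rz": 0.0832, "fingers": 1}, {"tx": 0, "ty": 0, "tz": 0, "rx": 0, "ry": 0, "rz": 0, "fingers": 1}])

```text
time_s: 9.8
position: [0.4889, -0.3838, 0.4672]
tcp_rot: [-0.0, 0.998, 0.061, 0.0]
ft_force: [0.1, -0.4, -1.0]
gripper_width: 0.997
grip_force: 0.0
```

```bash
python3 - <<'E'
from h import *
print("ring tri",tri((290.1,194.6),(276.0,199.6)))
go([.5905,-.0283,.2],.118)
E
```

```text
ring tri (array([ 0.591 , -0.0277,  0.1114]), np.float64(0.00045206263634528596))
t 9.8 grasp [ 0.4889 -0.3838  0.3122] heading 0.12235625338399335 tilt [ 0.  0. -1.] w 84.76643056169677 F [ 0.1104 -0.4305 -0.9655] gf 0.0 q [-0.7616  0.4384  1.2654  0.      1.4378  0.6868]
units t [ 0.1923 -0.454   0.1496] rz 0.0020799577782700234
```

step_arm(deltas=[{"tx": 0.024, "ty": -0.0567, "tz": 0, "rx": 0, "ry": 0, "rz": 0, "fingers": 1}, {"tx": 0.024, "ty": -0.0567, "tz": 0, "rx": 0, "ry": 0, "rz": 0, "fingers": 1}, {"tx": 0.024, "ty": -0.0567, "tz": 0, "rx": 0, "ry": 0, "rz": 0, "fingers": 1}, {"tx": 0.024, "ty": -0.0567, "tz": 0, "rx": 0, "ry": 0, "rz": 0, "fingers": 1}, {"tx": 0.024, "ty": -0.0567, "tz": 0, "rx": 0, "ry": 0, "rz": 0, "fingers": 1}, {"tx": 0.024, "ty": -0.0567, "tz": 0.04, "rx": 0, "ry": 0, "rz": 0, "fingers": 1}, {"tx": 0.024, "ty": -0.0567, "tz": 0.05, "rx": 0, "ry": 0, "rz": 0, "fingers": 1}, {"tx": 0.024, "ty": -0.0567, "tz": 0.06, "rx": 0, "ry": 0, "rz": 0, "fingers": 1}, {"tx": 0, "ty": 0, "tz": 0, "rx": 0, "ry": 0, "rz": 0, "fingers": 1}, {"tx": 0, "ty": 0, "tz": 0, "rx": 0, "ry": 0, "rz": 0, "fingers": 1}])

```text
time_s: 11.05
position: [0.5903, -0.0306, 0.3561]
tcp_rot: [0.0, 0.998, 0.062, 0.0]
ft_force: [0.5, -0.6, 0.5]
gripper_width: 0.998
grip_force: 0.0
```

```bash
python3 - <<'E'
from h import *
go([.5907,-.028,.118],.118)
E
```

```text
t 11.05 grasp [ 0.5904 -0.0307  0.2011] heading 0.12476276705246617 tilt [ 0.     -0.0002 -1.    ] w 84.79542976517648 F [ 0.5383 -0.606   0.4636] gf 0.0 q [-0.1528  0.4965  1.4908 -0.0002  1.1542  1.2933]
units t [ 0.0009 -0.0035  0.1108] rz 0.0032289834161369825
```

step_arm(deltas=[{"tx": 0.001, "ty": -0.0035, "tz": 0.05, "rx": 0, "ry": 0, "rz": 0.003, "fingers": 0.7}, {"tx": 0, "ty": 0, "tz": 0.04, "rx": 0, "ry": 0, "rz": 0, "fingers": 0.7}, {"tx": 0, "ty": 0, "tz": 0.02, "rx": 0, "ry": 0, "rz": 0, "fingers": 0.7}, {"tx": 0, "ty": 0, "tz": 0, "rx": 0, "ry": 0, "rz": 0, "fingers": 0.7}])

```text
time_s: 11.55
position: [0.5908, -0.0286, 0.2735]
tcp_rot: [0.0, 0.998, 0.057, -0.0]
ft_force: [0.1, 0.8, 0.8]
gripper_width: 0.847
grip_force: 0.0
```

step_arm(deltas=[{"tx": 0, "ty": 0, "tz": 0.003, "rx": 0, "ry": 0, "rz": 0, "fingers": 0.7}, {"tx": 0, "ty": 0, "tz": 0.003, "rx": 0, "ry": 0, "rz": 0, "fingers": 0.7}, {"tx": 0, "ty": 0, "tz": 0, "rx": 0, "ry": 0, "rz": 0, "fingers": 0.7}])

```text
time_s: 11.92
position: [0.5909, -0.0279, 0.2692]
tcp_rot: [0.0, 0.998, 0.058, 0.0]
ft_force: [0.2, 0.2, 0.7]
gripper_width: 0.85
grip_force: 0.0
```

step_arm(deltas=[{"tx": 0, "ty": 0, "tz": 0.003, "rx": 0, "ry": 0, "rz": 0, "fingers": 0.7}, {"tx": 0, "ty": 0, "tz": 0.002, "rx": 0, "ry": 0, "rz": 0, "fingers": 0.7}, {"tx": 0, "ty": 0, "tz": 0, "rx": 0, "ry": 0, "rz": 0, "fingers": 0.7}])

```text
time_s: 12.3
position: [0.5907, -0.0279, 0.2649]
tcp_rot: [-0.0, 0.998, 0.057, -0.0]
ft_force: [-0.1, 0.2, 0.6]
gripper_width: 0.851
grip_force: 0.0
```

step_arm(deltas=[{"tx": 0, "ty": 0, "tz": 0, "rx": 0, "ry": 0, "rz": 0, "fingers": 0.2}, {"tx": 0, "ty": 0, "tz": 0, "rx": 0, "ry": 0, "rz": 0, "fingers": 0.2}, {"tx": 0, "ty": 0, "tz": 0, "rx": 0, "ry": 0, "rz": 0, "fingers": 0.2}, {"tx": 0, "ty": 0, "tz": 0, "rx": 0, "ry": 0, "rz": 0, "fingers": 0.2}], grip_force=30)

```text
time_s: 12.8
position: [0.5909, -0.0279, 0.2653]
tcp_rot: [0.0, 0.998, 0.057, 0.0]
ft_force: [0.2, 1.1, 5.0]
gripper_width: 0.7
grip_force: 32.9
```

step_arm(deltas=[{"tx": 0, "ty": 0, "tz": -0.02, "rx": 0, "ry": 0, "rz": 0, "fingers": 0.2}, {"tx": 0, "ty": 0, "tz": -0.04, "rx": 0, "ry": 0, "rz": 0, "fingers": 0.2}, {"tx": 0, "ty": 0, "tz": -0.06, "rx": 0, "ry": 0, "rz": 0, "fingers": 0.2}, {"tx": 0, "ty": 0, "tz": -0.06, "rx": 0, "ry": 0, "rz": 0, "fingers": 0.2}, {"tx": 0, "ty": 0, "tz": -0.06, "rx": 0, "ry": 0, "rz": 0, "fingers": 0.2}, {"tx": 0, "ty": 0, "tz": 0, "rx": 0, "ry": 0, "rz": 0, "fingers": 0.2}])

```text
time_s: 13.55
position: [0.5911, -0.028, 0.4494]
tcp_rot: [0.001, 0.998, 0.057, 0.003]
ft_force: [0.3, -0.1, -0.5]
gripper_width: 0.698
grip_force: 32.6
```

```bash
python3 - <<'E'
from h import *
go([.4887,-.324,.285],.118)
for i,n in enumerate(("side","top")):
    cv2.imwrite(f"pics/{n[0]}5.png",bot.capture(n)[...,::-1])
E
```

```text
t 13.55 grasp [ 0.5921 -0.0281  0.2944] heading 0.11499908916896999 tilt [ 0.0066 -0.001  -1.    ] w 59.28930640296608 F [ 0.3438 -0.1258 -0.4625] gf 32.58986648870632 q [-0.1482  0.4053  1.3706 -0.      1.359   1.3076]
units t [-0.1823  0.3761  0.012 ] rz -0.001432829377609212
```

step_arm(deltas=[{"tx": -0.0228, "ty": 0.047, "tz": 0, "rx": 0, "ry": 0, "rz": 0, "fingers": 0.2}, {"tx": -0.0228, "ty": 0.047, "tz": 0, "rx": 0, "ry": 0, "rz": 0, "fingers": 0.2}, {"tx": -0.0228, "ty": 0.047, "tz": 0, "rx": 0, "ry": 0, "rz": 0, "fingers": 0.2}, {"tx": -0.0228, "ty": 0.047, "tz": 0, "rx": 0, "ry": 0, "rz": 0, "fingers": 0.2}, {"tx": -0.0228, "ty": 0.047, "tz": 0, "rx": 0, "ry": 0, "rz": 0, "fingers": 0.2}, {"tx": -0.0228, "ty": 0.047, "tz": 0, "rx": 0, "ry": 0, "rz": 0, "fingers": 0.2}, {"tx": -0.0228, "ty": 0.047, "tz": 0, "rx": 0, "ry": 0, "rz": 0, "fingers": 0.2}, {"tx": -0.0228, "ty": 0.047, "tz": 0, "rx": 0, "ry": 0, "rz": 0, "fingers": 0.2}, {"tx": 0, "ty": 0, "tz": 0, "rx": 0, "ry": 0, "rz": 0, "fingers": 0.2}, {"tx": 0, "ty": 0, "tz": 0, "rx": 0, "ry": 0, "rz": 0, "fingers": 0.2}])

```text
time_s: 14.9
position: [0.4871, -0.3235, 0.4441]
tcp_rot: [-0.001, 0.998, 0.057, -0.001]
ft_force: [-0.0, -0.1, -0.6]
gripper_width: 0.693
grip_force: 32.6
```

```bash
python3 - <<'E'
from h import *
go([.4887,-.324,.285],.118)
s=bot.capture("side");t=bot.capture("top")
cv2.imwrite("pics/s6.png",s[...,::-1]);cv2.imwrite("pics/t6.png",t[...,::-1])
def c(im,x,y,w,h,k):return cv2.resize(im[y:y+h,x:x+w,::-1],None,fx=k,fy=k,interpolation=cv2.INTER_CUBIC)
cv2.imwrite("pics/c6.png",np.hstack([c(s,350,110,80,110,5),c(t,325,185,80,110,5)]))
E
```

```text
t 14.9 grasp [ 0.4868 -0.3232  0.2891] heading 0.11456204883156064 tilt [-0.0015  0.0015 -1.    ] w 58.879110311665436 F [-0.0325 -0.1482 -0.5593] gf 32.599833036074415 q [-0.6884  0.4013  1.3924  0.0002  1.35    0.7678]
units t [0.0024 0.0013 0.0055] rz -0.0016415007676971011
```

View pics/c6.png

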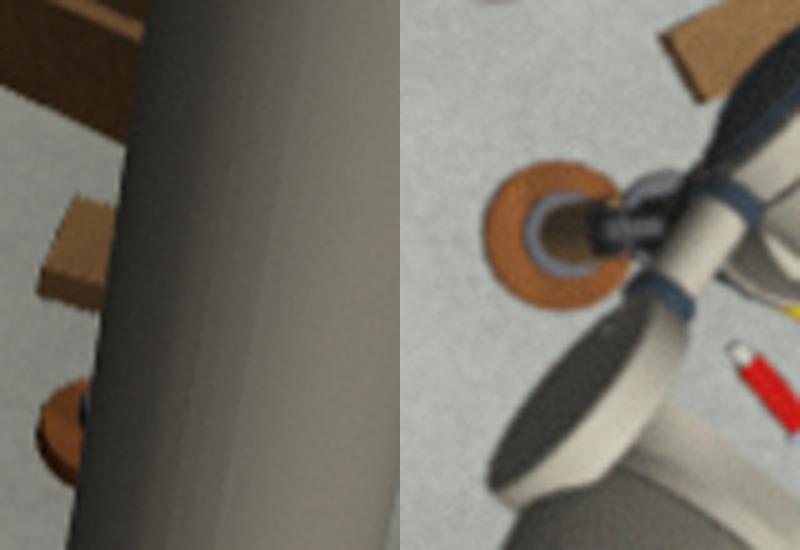

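The arm hides the side view; the top view shows the ring edge by (665,185) in the crop and the stand at (557,235). I'll refine the pin axis from the early unobstructed pictures, and the ring's offset from the lifted pictures.

```bash
python3 - <<'E'
from h import *
from scipy.optimize import least_squares
K=4
def up(f):return cv2.resize(cv2.imread(f),None,fx=K,fy=K,interpolation=cv2.INTER_CUBIC)
un=lambda p:(np.asarray(p)+.5)/K-.5
T=up("pics/top0.png").astype(int);S=up("pics/side0.png").astype(int)
for thr in(18,28):
    m=((T[...,2]-T[...,0])>thr).astype(np.uint8);r=np.zeros_like(m);r[206*K:260*K,338*K:384*K]=1;m&=r
    c=un(max(cv2.findContours(m,0,1)[0],key=cv2.contourArea)[:,0])
    p=c[c[:,0]>372.5]
    f=least_squares(lambda q:np.hypot(*(p-q[:2]).T)-q[2],[371.8,229.5,7]).x
    print("shoulder circle",f,"expected r",.022*388.4/1.2343,plane("top",f[:2],.2))
    p=c[(c[:,0]<358)];f=cv2.fitEllipse(p.astype(np.float32));print("stand",f,"exp d",.11*388.4/1.4143,plane("top",f[0],.02))
    m=((S[...,2]-S[...,0])>thr+20).astype(np.uint8);r=np.zeros_like(m);r[180*K:215*K,352*K:392*K]=1;m&=r
    c=un(max(cv2.findContours(m,0,1)[0],key=cv2.contourArea)[:,0]);print("side bbox",c.min(0),c.max(0))
# lifted ring in pics s5/t5
for n,x,y in(("side",300,150),("top",280,195)):
    im=cv2.imread(f"pics/{n[0]}5.png");print(n,proj(n,[.5921,-.0281,.293]))
def cc(im,x,y,w,h,k):return cv2.resize(im[y:y+h,x:x+w],None,fx=k,fy=k,interpolation=cv2.INTER_CUBIC)
p,q=[proj(n,[.5921,-.0281,.29]).astype(int) for n in("side","top")]
cv2.imwrite("pics/c7.png",np.hstack([cc(cv2.imread(f"pics/{a}5.png"),v[0]-25,v[1]-25,50,50,8) for a,v in(("s",p),("t",q))]))
print(p,q)
E
```

```text
shoulder circle [371.6065 229.7355   7.1466] expected r 6.922790245483269 [ 0.4888 -0.3256  0.2   ]
stand ((356.0783386230469, 231.678466796875), (29.727216720581055, 30.525596618652344), 166.09193420410156) exp d 30.208583751679274 [ 0.4888 -0.3229  0.02  ]
side bbox [357.875 185.375] [389.625 210.125]
shoulder circle [371.5541 229.7454   6.822 ] expected r 6.922790245483269 [ 0.4887 -0.3254  0.2   ]
stand ((356.0289611816406, 231.74288940429688), (28.986621856689453, 30.028470993041992), 159.5875701904297) exp d 30.208583751679274 [ 0.4885 -0.3227  0.02  ]
side bbox [358.125 185.875] [389.375 209.875]
side [294.8435 146.7069]
top [279.3678 192.0758]
[294 147] [279 192]
```

View pics/c7.png

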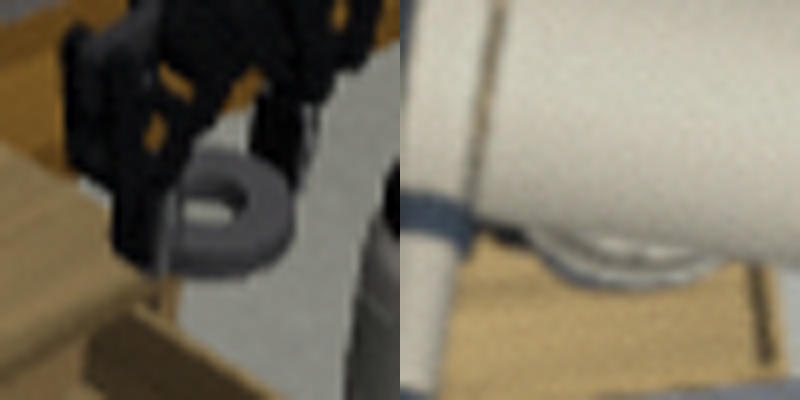

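The lifted ring sits level, with its bore at side ≈ (295,146.5), matching the tool axis projection (294.8,146.7), so it is centred in the grip. The pin axis is taken as (0.4888, -0.3245). Lowering gently.

step_arm(deltas=[{"tx": 0.0025, "ty": 0.002, "tz": 0, "rx": 0, "ry": 0, "rz": 0, "fingers": 0.2}, {"tx": 0, "ty": 0, "tz": 0.015, "rx": 0, "ry": 0, "rz": 0, "fingers": 0.2}, {"tx": 0, "ty": 0, "tz": 0.015, "rx": 0, "ry": 0, "rz": 0, "fingers": 0.2}, {"tx": 0, "ty": 0, "tz": 0.01, "rx": 0, "ry": 0, "rz": 0, "fingers": 0.2}, {"tx": 0, "ty": 0, "tz": 0, "rx": 0, "ry": 0, "rz": 0, "fingers": 0.2}, {"tx": 0, "ty": 0, "tz": 0, "rx": 0, "ry": 0, "rz": 0, "fingers": 0.2}])

```text
time_s: 15.75
position: [0.4893, -0.3251, 0.4152]
tcp_rot: [0.0, 0.998, 0.057, 0.0]
ft_force: [0.2, -0.1, -1.0]
gripper_width: 0.695
grip_force: 32.6
```

```bash
python3 - <<'E'
from h import *
go([.4888,-.3245,.2493],.118)
E
```

```text
t 15.75 grasp [ 0.4894 -0.3251  0.2602] heading 0.11490203518693236 tilt [ 0.0002 -0.0002 -1.    ] w 59.093115045848265 F [ 0.1804 -0.0811 -0.9625] gf 32.60191435692832 q [-0.6881  0.4305  1.4271 -0.      1.2838  0.7678]
units t [-0.0006 -0.0009  0.0146] rz -0.001479169240573388
```

step_arm(deltas=[{"tx": -0.0006, "ty": -0.0008, "tz": 0.006, "rx": 0, "ry": 0, "rz": 0, "fingers": 0.2}, {"tx": 0, "ty": 0, "tz": 0.006, "rx": 0, "ry": 0, "rz": 0, "fingers": 0.2}, {"tx": 0, "ty": 0, "tz": 0.006, "rx": 0, "ry": 0, "rz": 0, "fingers": 0.2}, {"tx": 0, "ty": 0, "tz": 0, "rx": 0, "ry": 0, "rz": 0, "fingers": 0.2}])

```text
time_s: 16.25
position: [0.4887, -0.3245, 0.4011]
tcp_rot: [-0.0, 0.998, 0.057, -0.0]
ft_force: [1.1, -1.9, -0.2]
gripper_width: 0.696
grip_force: 32.6
```

step_arm(deltas=[{"tx": 0, "ty": 0, "tz": 0.004, "rx": 0, "ry": 0, "rz": 0, "fingers": 0.2}, {"tx": 0, "ty": 0, "tz": 0.004, "rx": 0, "ry": 0, "rz": 0, "fingers": 0.2}, {"tx": 0, "ty": 0, "tz": 0, "rx": 0, "ry": 0, "rz": 0, "fingers": 0.2}])

```text
time_s: 16.62
position: [0.4888, -0.3247, 0.3954]
tcp_rot: [0.0, 0.998, 0.057, 0.0]
ft_force: [-0.1, -3.3, -2.1]
gripper_width: 0.697
grip_force: 32.8
```

step_arm(deltas=[{"tx": 0, "ty": 0.001, "tz": 0.004, "rx": 0, "ry": 0, "rz": 0, "fingers": 0.2}, {"tx": 0, "ty": 0, "tz": 0.004, "rx": 0, "ry": 0, "rz": 0, "fingers": 0.2}, {"tx": 0, "ty": 0, "tz": 0.004, "rx": 0, "ry": 0, "rz": 0, "fingers": 0.2}, {"tx": 0, "ty": 0, "tz": 0, "rx": 0, "ry": 0, "rz": 0, "fingers": 0.2}])

```text
time_s: 17.12
position: [0.4888, -0.3252, 0.3862]
tcp_rot: [-0.0, 0.998, 0.057, -0.0]
ft_force: [0.4, -0.5, -0.5]
gripper_width: 0.695
grip_force: 33.0
```

step_arm(deltas=[{"tx": 0, "ty": 0, "tz": 0.004, "rx": 0, "ry": 0, "rz": 0, "fingers": 0.2}, {"tx": 0, "ty": 0, "tz": 0.004, "rx": 0, "ry": 0, "rz": 0, "fingers": 0.2}, {"tx": 0, "ty": 0, "tz": 0.004, "rx": 0, "ry": 0, "rz": 0, "fingers": 0.2}, {"tx": 0, "ty": 0, "tz": 0.004, "rx": 0, "ry": 0, "rz": 0, "fingers": 0.2}, {"tx": 0, "ty": 0, "tz": 0.002, "rx": 0, "ry": 0, "rz": 0, "fingers": 0.2}, {"tx": 0, "ty": 0, "tz": 0, "rx": 0, "ry": 0, "rz": 0, "fingers": 0.2}])

```text
time_s: 17.88
position: [0.4889, -0.3252, 0.373]
tcp_rot: [-0.0, 0.998, 0.057, -0.0]
ft_force: [0.1, -0.4, -0.4]
gripper_width: 0.695
grip_force: 33.0
```

step_arm(deltas=[{"tx": 0, "ty": 0, "tz": 0.002, "rx": 0, "ry": 0, "rz": 0, "fingers": 0.2}, {"tx": 0, "ty": 0, "tz": 0.002, "rx": 0, "ry": 0, "rz": 0, "fingers": 0.2}, {"tx": 0, "ty": 0, "tz": 0, "rx": 0, "ry": 0, "rz": 0, "fingers": 0.2}])

```text
time_s: 18.25
position: [0.4888, -0.3252, 0.3703]
tcp_rot: [0.0, 0.998, 0.057, 0.0]
ft_force: [-0.8, 1.0, 4.1]
gripper_width: 0.696
grip_force: 33.5
```

Contact at the shoulder (about 4 N, underside about 0.200). Releasing, rising and moving clear.

step_arm(deltas=[{"tx": 0, "ty": 0, "tz": 0.001, "rx": 0, "ry": 0, "rz": 0, "fingers": 0.5}, {"tx": 0, "ty": 0, "tz": 0, "rx": 0, "ry": 0, "rz": 0, "fingers": 0.8}, {"tx": 0, "ty": 0, "tz": 0, "rx": 0, "ry": 0, "rz": 0, "fingers": 0.9}, {"tx": 0, "ty": 0, "tz": -0.01, "rx": 0, "ry": 0, "rz": 0, "fingers": 0.9}, {"tx": 0, "ty": 0, "tz": -0.04, "rx": 0, "ry": 0, "rz": 0, "fingers": 0.9}, {"tx": 0, "ty": 0, "tz": -0.06, "rx": 0, "ry": 0, "rz": 0, "fingers": 0.9}, {"tx": 0, "ty": 0, "tz": -0.06, "rx": 0, "ry": 0, "rz": 0, "fingers": 0.9}])

```text
time_s: 19.12
position: [0.4887, -0.3251, 0.4987]
tcp_rot: [0.0, 0.998, 0.057, 0.0]
ft_force: [0.7, -0.8, -0.4]
gripper_width: 0.948
grip_force: 0.0
```

step_arm(deltas=[{"tx": -0.04, "ty": 0.06, "tz": 0, "rx": 0, "ry": 0, "rz": 0, "fingers": 0.9}, {"tx": -0.04, "ty": 0.06, "tz": 0, "rx": 0, "ry": 0, "rz": 0, "fingers": 0.9}, {"tx": -0.04, "ty": 0.06, "tz": 0, "rx": 0, "ry": 0, "rz": 0, "fingers": 0.9}, {"tx": -0.04, "ty": 0.06, "tz": 0, "rx": 0, "ry": 0, "rz": 0, "fingers": 0.9}, {"tx": -0.04, "ty": 0.06, "tz": 0, "rx": 0, "ry": 0, "rz": 0, "fingers": 0.9}, {"tx": -0.04, "ty": 0.04, "tz": 0, "rx": 0, "ry": 0, "rz": 0, "fingers": 0.9}, {"tx": 0, "ty": 0, "tz": 0, "rx": 0, "ry": 0, "rz": 0, "fingers": 0.9}])

```text
time_s: 20.0
position: [0.3372, -0.6013, 0.4967]
tcp_rot: [0.0, 0.998, 0.056, -0.0]
ft_force: [0.4, 1.2, -0.5]
gripper_width: 0.949
grip_force: 0.0
```

```bash
python3 - <<'E'
from h import *
s=bot.capture("side");t=bot.capture("top")
def c(im,x,y,w,h,k):return cv2.resize(im[y:y+h,x:x+w,::-1],None,fx=k,fy=k,interpolation=cv2.INTER_CUBIC)
a=np.hstack([c(s,340,120,80,60,5),c(t,330,190,80,60,5)]);b=np.hstack([c(s,100,100,320,240,1.25),c(t,90,90,320,240,1.25)])
cv2.imwrite("pics/c8.png",np.vstack([a,b]))
o=bot.get_obs();print(o["time_s"],o["position"],o["ft_force"],o["qd"])
E
```

```text
20.1 [ 0.3392 -0.5991  0.497 ] [ 0.7104 -0.5302 -0.2388] [ 0.0253 -0.0105  0.0113 -0.0003 -0.0042  0.0043]
```

View pics/c8.png

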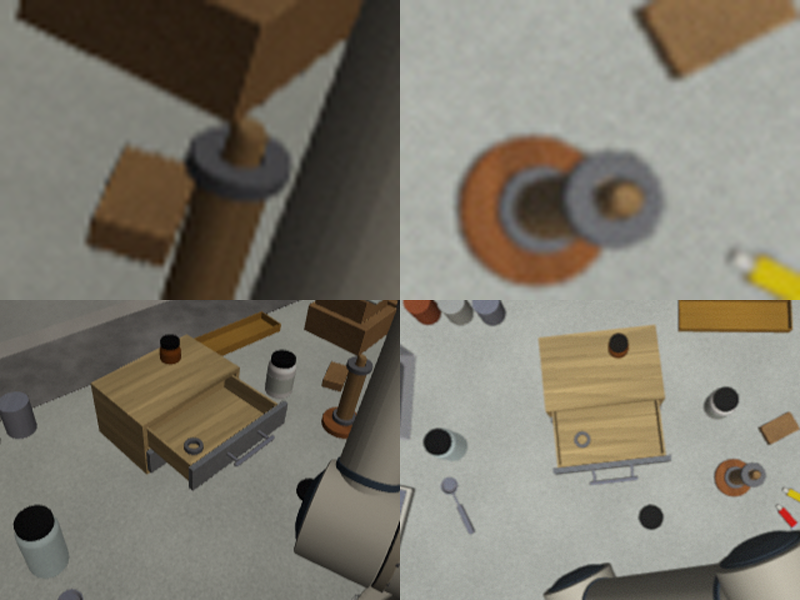

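```bash
python3 - <<'E'
from h import *
u=np.array([.9929,.119])
g=np.array([.4721,.0212])
T=cv2.cvtColor(bot.capture("top"),cv2.COLOR_RGB2GRAY).astype(float)
for k in(-.008,-.004,0,.004,.008):print(k,proj("top",[*(g+u*k),.137]))
x,y=proj("top",[*g,.137]).astype(int);print(T[y-9:y+9,x-3:x+4].mean(1).round(),y-9)
print(bot.get_obs()["time_s"])
E
```

```text
-0.008 [261.6813 236.4664]
-0.004 [261.551  235.2591]
0 [261.4209 234.0529]
0.004 [261.2908 232.8478]
0.008 [261.1609 231.6437]
[165. 174. 174. 174. 175. 173. 169. 146. 118. 119. 131. 149. 164. 168.
 170. 170. 169. 168.] 225
20.15
```

The ring sits level on the shoulder with the spigot through it, the small ring is in the drawer, both jars are standing, and the handle is still at its stop position (row ≈ 234 as predicted). Handing in.

```bash
python3 -c "
from rig import bot
print(bot.finish_job())"
```

```text
the job is handed in; nothing more can be done
None
```

The job is handed in at about 20 s: the top drawer is out at its stop, the larger ring rests on the pin's shoulder over the spigot, the smaller ring is still in the drawer, the bottom drawer is shut, and both jars are standing.

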